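# White reading on the bench reflectance meter

### The arm

A 6-joint arm with a two-finger parallel gripper is mounted at the origin on the work surface. World frame = base frame: x ahead of the robot, y to its left, z up, the work surface at z = 0. Lengths are in m, angles in rad, forces in N, time in s.
With the tool pointing down it reaches from about 0.275 to 0.825 m from the base axis. Payload 5.2 kg.
Tool frame: the origin (TCP) lies midway between the tips of the shut fingers; the grasp point (between the pads) lies 19 mm behind it; z points along the fingers, x is the direction in which the jaws open and shut, and the axes are right-handed (so a half turn about z gives the same grasp; the last joint's range is limited). The gripper opens to 93 mm and grips with 3 to 60 N. Pads are 15 mm wide; open, the fingers measure 128 mm over their backs; the gripper's body (75 mm by 188 mm) begins 65 mm behind the grasp point.
Start: joints at [-1.329, 0.259, 1.535, -0, 1.348, -0.203], TCP at [0.237, -0.496, 0.219] pointing down, gripper open.
Joint ranges: [-3.14, 3.14], [-0.91, 2.08], [0.19, 2.58], [-1.22, 4.36], [0.22, 2.71], [-3.12, 3.12]. Speed limits (rad/s): [2.57, 2.57, 3.14, 3.14, 3.14, 3.14].

### API

Orientations are given as a unit quaternion [x, y, z, w].
In Python, from cell import bot gives the robot as it stands. Calls block until the motion is done:
- bot.reach(position, orientation): joint-space move of the TCP to a pose.
- bot.movel(position, velocity=0.15, ori=None, stop_force=None): straight line of the TCP; ori=None keeps the orientation; velocity is the mean speed in m/s. With stop_force (N) it stops when the force on the tool has changed by that much, and returns True; else False.
- bot.move_joints(angles): joint-space move.
- bot.let_go() and bot.close(): open the fingers fully, or close them until they stop; the grip force is fixed at half the most.
- bot.sleep(seconds).
- bot.inverse_kinematics(position, orientation): joint angles nearest the present ones, or None.
- bot.get_obs(): the state.
- bot.read_camera(name): name is "scene" or "top" or "wrist"; returns the picture (400x640x3 uint8, red, green, blue); there is no depth.
- bot.camera_model(name): a dict with "K" (3x3 intrinsics, pixels), "xyz" and "rotation" of the camera in the world; the wrist camera has in their place "tool_from_camera" (4x4, takes a point from camera to tool coordinates, whose origin is the TCP and whose axes are the tool frame's). Camera axes: x right, y up, looking along -z (the intrinsics and any distortion apply to the point x, -y, -z); pixel columns grow to the right and rows downward; lengths in m; the calibration is good to about 2 mm. A picture is of the moment at which its call begins: read the wrist's pose just before it. camera_model takes no time and is no camera call.
A pose or a line that the arm cannot do raises bot.Unreachable and nothing moves.
- bot.close_job(): hands the job in, once; it reports no verdict.
Trained networks look in the newest picture that a camera, given by its name, has taken for a name from the list of things; names that differ only in an ending like _2 or _b are one class to them, and where a whole thing is asked for, a point or a joint stands for the part that bears it (a point fixed in the world has none). Each returns a list of dicts, best first, with "score" (0 to 1); they miss things now and then, are a little off and sometimes report something else, mostly with a low value. They report only what shows in the picture. A call takes as long as a camera call. They do not tell look-alikes from the thing itself.
- bot.spot_in(label, camera): "box" ([centre column, centre row, width, height] in pixels, round what is visible of it).
The state is a dict: "t": time; "joints": joint angles; "joint_vel": joint speeds; "joint_efforts": joint torques, N m; "tcp_pos": TCP position; "tool_rot": TCP orientation; "ft_force": force on the tool from outside, world axes, zero at the start; "moment": the same for the moment, N m; "width": opening from 0.0 (shut) to 1.0 (fully open).
Only numpy, scipy, OpenCV 4.12 (cv2) and the standard library are available. Lean on these libraries where they do the work, as an engineer would, in place of code of your own. Each camera call takes 0.05 s, during which the arm holds its last target. There are 200 camera calls.

### The job

Get the white-tile reading on the bench reflectance meter ready: push its loaded filter drawer fully shut, then pick the oblong white tile off the wire rack, tilt it to the slope of the measuring head and hold it flush on the raised port frame, centred over the port, with light steady pressure. Finish while still gripping and pressing it there, as the reading is taken with the tile held. Do not shift the head from its set angle, and leave the two other tiles, the beaker and the amber bottle where they are.

Things in the scene. Friction and masses are not known exactly. Their poses are not given: they have to be found in the camera images.
- meter: bench reflectance meter, fixed: grey base 210 x 180 mm, top at 65 mm, filter drawer in its front (-x) face, two aluminium cheeks carrying the tilting head, black clamp knob out to 86 mm left, finned lamp house behind, 117 mm high. Origin: on the bench under the head's pivot, midway between the cheeks, 95 mm behind the base's front face. x to the meter's rear, y to its left, z up.
- head: the tilting measuring head: grey block 42 x 42 mm with the raised port frame on top. Origin on its pivot, midway between the cheeks, 105 mm above the bench. z: normal of the port face, y level to the meter's left, x up the slope. Beside the block (y) is free space to the cheeks, inner faces 54 mm from the middle; the cheeks' round tops (radius 22 mm about the pivot) stay 30 mm below the face.
- port (a point): centre of the flat face of the port frame, where the tile goes: bare aluminium, 34 x 34 mm with a round black port 20 mm across, 16 mm proud of the head block, 52 mm from the pivot. Axes as the head's: z outward normal, up and to the meter's front. The face slopes 15 to 37 degrees from level, different each time, held by a stiff clamped pivot that does not yield to light pressing.
- drawer_pull (a point): middle of the front face of the steel bar pull (50 mm wide, 8 mm high, standing out 16 mm from the 80 x 30 mm aluminium drawer front) of the filter drawer. Axes as the meter's; its height is 40 mm above the bench. Push it to the rear (+x of the meter) to shut the drawer; friction about 1.5 N, nothing springs back.
- drawer (a joint): how far the filter drawer stands open, m: 0 = fully shut against its stop, starts 0.025 to 0.045 open.
- rack: low steel wire rack, fixed, 230 mm long along its x axis: two round rails 32 mm apart, tops at 28 mm, legs at the two ends only, 74 mm wide. Origin on the bench under its middle. Three white ceramic tiles lie across the rails about 70 mm apart, in any order.
- tile: the oblong tile: white ceramic, 56 x 40 x 8 mm, 30 to 65 g, lying flat. Origin: centre of its underside; x along its 56 mm length (across the rack's rails, so both ends overhang the rails by 9 mm), z up. The underside goes on the port frame.
- tile_square: square white ceramic tile 40 x 40 x 8 mm on the rack, to be left alone. Origin: centre of its underside.
- tile_round: round white ceramic tile, 44 mm across, 8 mm thick, on the rack, to be left alone. Origin: centre of its underside.
- beaker: glass beaker 84 mm across, 110 mm tall, to be left alone. Origin: centre of its underside.
- reagent: amber glass bottle 72 mm across, 150 mm tall, to be left alone. Origin: centre of its underside.
Things that resemble listed ones, but are neither listed nor needed, are in the scene too. What is shaped like the tile but pink or yellow is not meant.

How it is judged:
By the outcome, as a careful person would: the job done as asked, in the order asked, and still so for the second after the job is handed in, while the arm keeps its last pose, push and grip.
It also fails if it takes over 61 s, if anything falls off the work surface, if the arm or the gripper's body presses on something with over 40 N, if the wrist force passes 120 N, or if a joint passes its speed limit or range.

## Working session

There is one attempt and no reset: what is moved stays moved. The work goes in short steps, each a Python script; the robot and the scene stay as the last script left them, time stands still between calls to the robot, and variables do not carry over. Pictures are saved under pics/ and viewed, about 8 in all and at most 12, crops included, and the job is handed in when it is done.

```bash
mkdir -p pics; ls; python3 - <<'E'
from cell import bot
import cv2,numpy as np
for c in ("scene","top"):
    im=bot.read_camera(c); cv2.imwrite(f"pics/{c}0.png",im[:,:,::-1])
    m=bot.camera_model(c); print(c,{k:np.round(v,3).tolist() if not isinstance(v,str) else v for k,v in m.items()})
    for l in ("meter","head","port","drawer_pull","rack","tile","tile_square","tile_round","beaker","reagent"):
        print(l,[(np.round(d["box"]).tolist(),round(d["score"],2)) for d in bot.spot_in(l,c)[:4]])
m=bot.camera_model("wrist");print({k:np.round(v,4).tolist() for k,v in m.items()})
o=bot.get_obs();print(o)
E
```

```text
pics
scene {'K': [[519.599, 0.0, 323.139], [0.0, 519.599, 203.052], [0.0, 0.0, 1.0]], 'xyz': [1.104, -0.694, 1.133], 'rotation': [0.302, 0.111, 0.342, 0.883]}
meter [([384.0, 188.0, 102.0, 86.0], 0.89)]
head [([382.0, 162.0, 33.0, 33.0], 0.64)]
port [([384.0, 163.0, 26.0, 32.0], 0.65)]
drawer_pull [([345.0, 162.0, 22.0, 20.0], 0.78), ([261.0, 274.0, 85.0, 64.0], 0.24)]
rack [([261.0, 276.0, 91.0, 67.0], 0.87), ([200.0, 324.0, 39.0, 49.0], 0.24)]
tile [([317.0, 260.0, 24.0, 18.0], 0.9), ([275.0, 240.0, 8.0, 19.0], 0.62), ([283.0, 286.0, 25.0, 21.0], 0.56)]
tile_square [([260.0, 273.0, 19.0, 16.0], 0.77), ([282.0, 285.0, 29.0, 25.0], 0.75)]
tile_round [([202.0, 324.0, 37.0, 49.0], 0.67), ([237.0, 252.0, 17.0, 12.0], 0.52), ([384.0, 188.0, 102.0, 84.0], 0.31)]
beaker [([406.0, 104.0, 27.0, 43.0], 0.69)]
reagent [([201.0, 326.0, 43.0, 51.0], 0.81)]
top {'K': [[397.339, 0.0, 320.568], [0.0, 397.339, 210.27], [0.0, 0.0, 1.0]], 'xyz': [0.333, -0.082, 1.289], 'rotation': [-0.062, 0.064, 0.712, -0.697]}
meter [([263.0, 198.0, 54.0, 85.0], 0.73)]
head [([262.0, 190.0, 36.0, 18.0], 0.82)]
port 
[... 697 characters left out ...]
56], [0.0, 0.0, 0.0, 1.0]]}
{'t': 1.1, 'joints': array([-1.32881524e+00,  2.58614818e-01,  1.53495724e+00, -2.13672509e-06,
        1.34796745e+00, -2.02782626e-01]), 'joint_vel': array([-0.00126312,  0.00127951,  0.00047676,  0.00052382, -0.00024057,
       -0.00017335]), 'joint_efforts': array([ 1.62548322e-04, -4.37215412e+01, -2.84311867e+01,  7.20130093e-02,
        3.11840780e-02, -1.12115126e-05]), 'tcp_pos': array([ 0.23667288, -0.49651535,  0.21866195]), 'tool_rot': array([ 8.45649165e-01, -5.33739158e-01,  1.84334374e-05,  1.91701709e-05]), 'ft_force': array([0.22146451, 0.40835013, 0.03804688]), 'moment': array([-0.0078496 ,  0.02659457, -0.00906959]), 'width': 1.0010100466142196}
```

```bash
python3 - <<'E'
import cv2,numpy as np
a=cv2.imread("pics/scene0.png")[60:380,160:500]; b=cv2.imread("pics/top0.png")[130:290,130:500]
a=cv2.resize(a,None,fx=2,fy=2,interpolation=cv2.INTER_CUBIC)[:600]; b=cv2.resize(b,None,fx=2.16,fy=2.16,interpolation=cv2.INTER_CUBIC)
cv2.imwrite("pics/a.png",a);cv2.imwrite("pics/b.png",b)
E
```

```text
(no output)
```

View pics/a.png

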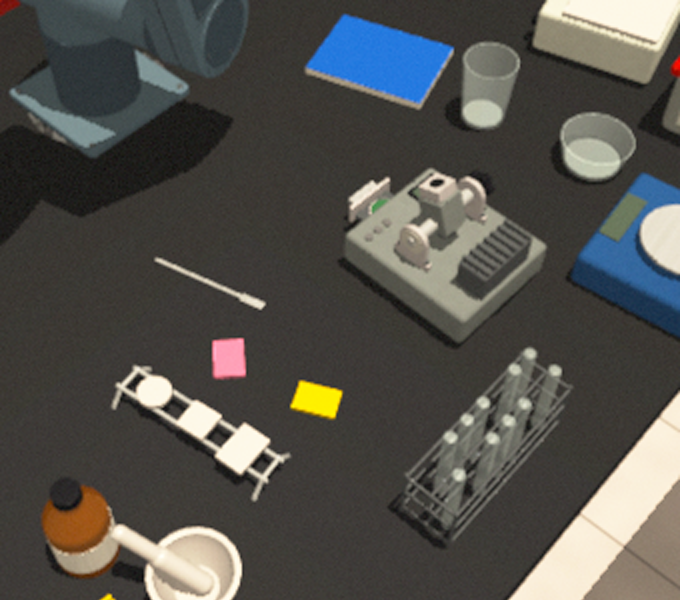

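View pics/b.png

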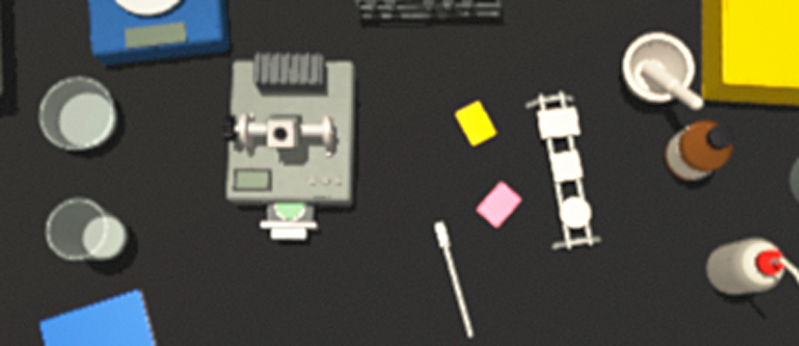

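```bash
cat > h.py <<'E'
from cell import bot
import cv2,numpy as np
from scipy.spatial.transform import Rotation as R
def cam(name,obs=None):
    """K, dist, world position, world rotation (camera axes x right,y up,-z fwd)"""
    m=bot.camera_model(name)
    if "xyz" in m: return m["K"],m.get("distortion"),np.array(m["xyz"]),R.from_quat(m["rotation"]).as_matrix()
    T=np.array(m["tool_from_camera"]);Rt=R.from_quat(obs["tool_rot"]).as_matrix()
    return m["K"],None,obs["tcp_pos"]+Rt@T[:3,3],Rt@T[:3,:3]
def proj(c,P):
    K,d,p,Rm=c; q=(np.atleast_2d(P)-p)@Rm*[1,-1,-1]; q=q@np.array(K).T; return q[:,:2]/q[:,2:]
def ray(c,uv,z):
    K,d,p,Rm=c; q=np.linalg.solve(K,[uv[0],uv[1],1])*[1,-1,-1]; v=Rm@q; return p+v*(z-p[2])/v[2]
def shot(name,fn):
    o=bot.get_obs(); im=bot.read_camera(name); cv2.imwrite(fn,im[:,:,::-1]); return cam(name,o),im,o
def down(yaw,tilt=0):
    """tool y along horizontal dir yaw (lifted by tilt), z down tilted forward"""
    y=np.array([np.cos(yaw)*np.cos(tilt),np.sin(yaw)*np.cos(tilt),np.sin(tilt)])
    z=np.array([np.cos(yaw)*np.sin(tilt),np.sin(yaw)*np.sin(tilt),-np.cos(tilt)])
    return R.from_matrix(np.c_[np.cross(y,z),y,z]).as_quat()
E
python3 - <<'E'
from h import *
print(bot.camera_model("top").keys(), bot.camera_model("wrist").keys())
t=cam("top");s=cam("scene")
B=lambda u,v:(130+u/2.16,130+v/2.16)
A=lambda u,v:(160+u/2,60+v/2)
for n,uv,z in [("port",(281,133),.15),("tile",(559,122),.036),("square",(566,165),.036),("round",(575,211),.036),("pull",(289,236),.04),
 ("baseFL",(227,203),.065),("baseFR",(353,206),.065),("baseRR",(355,62),.065),("baseRL",(233,62),.065)]:
    print(n,ray(t,B(*uv),z).round(3))
for n,uv,z in [("tile",(243,448),.036),("square",(200,419),.036),("round",(155,391),.036),("port",(437,184),.15),
 ("baseFR",(346,240),.065),("baseRR",(460,330),.065),("baseRL",(546,248),.065)]:
    print("S",n,ray(s,A(*uv),z).round(3))
E
```

```text
dict_keys(['K', 'xyz', 'rotation']) dict_keys(['K', 'tool_from_camera'])
port [0.598 0.089 0.15 ]
tile [ 0.632 -0.311  0.036]
square [ 0.567 -0.317  0.036]
round [ 0.497 -0.327  0.036]
pull [0.469 0.093 0.04 ]
baseFL [0.516 0.179 0.065]
baseFR [ 0.508 -0.002  0.065]
baseRR [ 0.723 -0.007  0.065]
baseRL [0.727 0.174 0.065]
S tile [ 0.636 -0.31   0.036]
S square [ 0.57  -0.317  0.036]
S round [ 0.5   -0.327  0.036]
S port [0.598 0.091 0.15 ]
S baseFR [ 0.528 -0.004  0.065]
S baseRR [ 0.731 -0.018  0.065]
S baseRL [0.734 0.167 0.065]
```

```bash
python3 - <<'E'
from h import *
import pickle
V=[]
for i,p in enumerate([(0.63,0.09,0.29),(0.455,0.09,0.19)]):
    bot.reach(p,down(-0.03)); c,im,o=shot("wrist",f"pics/w{i}.png"); V.append(c)
    print(o["t"],o["tcp_pos"].round(4),o["ft_force"].round(2))
    for l in ("port","head","drawer_pull"): print(l,[(np.round(d["box"],1).tolist(),round(d["score"],2)) for d in bot.spot_in(l,"wrist")[:2]])
pickle.dump(V,open("v.pkl","wb"))
cv2.imwrite("pics/w01.png",np.hstack([cv2.resize(cv2.imread(f"pics/w{i}.png")[:,100:540],(400,364)) for i in (0,1)]))
E
```

```text
3.6167 [0.6301 0.0889 0.2899] [-0.44  0.28 -0.43]
port [([13.6, 86.2, 22.5, 31.5], 0.74), ([315.7, 166.1, 91.0, 48.0], 0.72)]
head [([315.9, 163.5, 92.6, 45.0], 0.82), ([557.6, 42.8, 133.3, 85.4], 0.65)]
drawer_pull [([317.9, 68.0, 62.1, 42.6], 0.91)]
4.6417 [0.4568 0.0898 0.1911] [0.73 0.19 0.09]
port [([301.5, 339.1, 73.3, 29.1], 0.76)]
head [([305.0, 339.0, 73.6, 28.4], 0.88)]
drawer_pull [([320.5, 215.6, 74.7, 43.8], 0.64)]
```

View pics/w01.png

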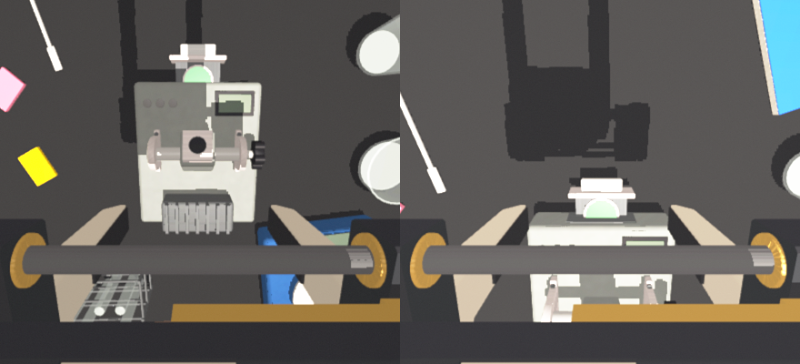

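```bash
python3 - <<'E'
import cv2
im=cv2.imread("pics/w0.png")
a=im[35:265,240:400]; a=cv2.resize(a,None,fx=2.6,fy=2.6,interpolation=cv2.INTER_CUBIC)
b=im[130:200,285:345]; b=cv2.resize(b,None,fx=6,fy=6,interpolation=cv2.INTER_CUBIC)
import numpy as np
o=np.zeros((600,790,3),np.uint8); o[:598,:416]=a; o[:420,425:785]=b
cv2.imwrite("pics/z0.png",o)
E
```

```text
(no output)
```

View pics/z0.png

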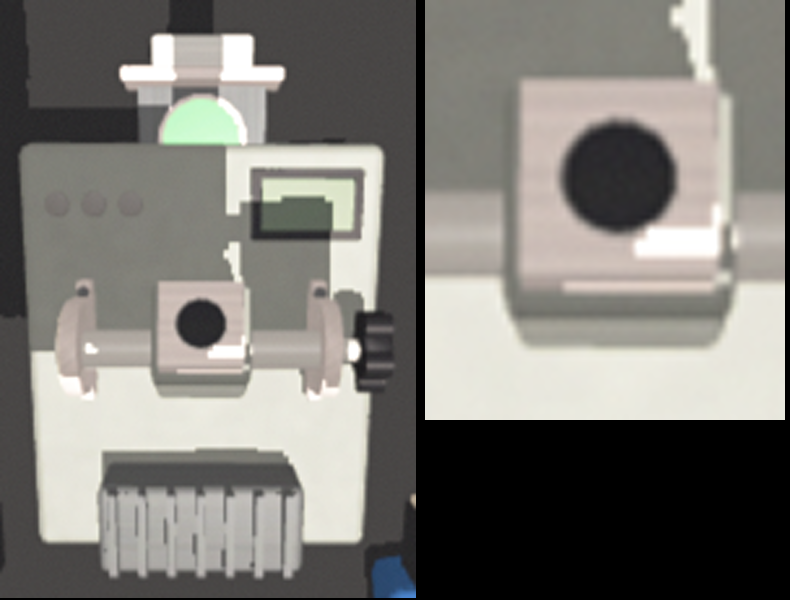

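```bash
cat > fit.py <<'E'
from h import *
import pickle
from scipy.optimize import least_squares
c=pickle.load(open("v.pkl","rb"))[0]
a=lambda u,v:(240+u/2.6,35+v/2.6)
b=lambda u,v:(285+(u-425)/6,130+v/6)
def pts(q):
    x,y,w,th,D=q; M=R.from_euler("z",w).as_matrix(); o=np.array([x,y,0])
    H=R.from_euler("y",-th).as_matrix()  # columns: head x,y,z in the meter frame
    f=[H@[sx*.017,sy*.017,.052]+[0,0,.105] for sx,sy in((-1,-1),(-1,1),(1,1),(1,-1),(0,0))]
    m=[(-.095,-.09,.065),(-.095,.09,.065),(.115,.09,.065),(.115,-.09,.065),(0,-.035,.105),(0,.035,.105),(D,-.025,.044),(D,.025,.044)]
    return np.array(m+f)@M.T+o
uv=np.array([a(20,144),a(385,144),a(362,543),a(39,543),a(122,349),a(280,349),a(152,35),a(255,35),
 b(520,79),b(717,80),b(717,279),b(519,279),b(619.5,175.5)])
if __name__=="__main__":
    W=np.ones((13,2)); W[4:6,0]=0; W[8:]=2
    for dz in(0,1):
        # optionally let the camera pose be off by a small shift
        def r(p):
            cc=(c[0],c[1],c[2]+p[5:8]*dz,c[3]); return np.r_[((proj(cc,pts(p[:5]))-uv)*W).ravel(),p[5:8]/.002*.7]
        s=least_squares(r,[.61,.09,-.03,.4,-.14,0,0,0]); p=s.x
        print(p.round(4),"theta",np.degrees(p[3]).round(2),"yaw",np.degrees(p[2]).round(2),"port",pts(p[:5])[-1].round(4)); print((proj((c[0],0,c[2]+p[5:8]*dz,c[3]),pts(p[:5]))-uv).round(1).tolist())
    np.save("p.npy",p)
E
python3 fit.py
```

```text
[ 0.6129  0.0891 -0.0367  0.3303 -0.1469  0.      0.      0.    ] theta 18.93 yaw -2.1 port [0.596  0.0897 0.1542]
[[-1.6, -1.3], [1.3, -0.7], [0.8, 1.5], [-0.8, 1.0], [1.3, -0.2], [-1.2, 0.0], [-0.1, -0.1], [-0.7, 0.1], [0.0, 0.2], [0.2, 0.2], [0.2, -0.3], [-0.1, -0.5], [-0.1, 0.5]]
[ 0.6131  0.089  -0.0367  0.328  -0.1478 -0.     -0.      0.0031] theta 18.79 yaw -2.1 port [0.5964 0.0897 0.1542]
[[-1.0, -0.8], [0.7, -0.2], [0.4, 0.8], [-0.3, 0.3], [1.6, -0.4], [-1.5, -0.1], [0.1, -0.1], [-0.8, 0.1], [0.2, 0.4], [0.0, 0.4], [0.0, -0.5], [0.1, -0.6], [-0.1, 0.5]]
```

```bash
python3 - <<'E'
from h import *
w=-0.0367; q=down(w); d=np.array([np.cos(w),np.sin(w),0]); o=np.array([.613,.0891,0])
bot.close()
at=lambda s,z:o+d*s+[0,0,z]
bot.movel(at(-.178,.19),.2,ori=q)
bot.movel(at(-.178,.030),.2)
def say(t):
    b=bot.get_obs(); print(t,round(b["t"],2),"s=",((b["tcp_pos"]-o)@d).round(4),b["tcp_pos"].round(4),b["ft_force"].round(1))
say("down")
print(bot.movel(at(-.09,.030),.04,stop_force=8)); say("hit")
E
```

```text
down 7.49 s= -0.177 [0.4361 0.0955 0.0306] [-0.  -1.  -0.8]
True
hit 8.81 s= -0.1266 [0.4865 0.0938 0.0292] [ 0.6 -0.6  0.1]
```

```bash
python3 - <<'E'
from h import *
w=-0.0367; d=np.array([np.cos(w),np.sin(w),0]); o=np.array([.613,.0891,0])
at=lambda s,z:o+d*s+[0,0,z]
def say(t):
    b=bot.get_obs(); print(t,round(b["t"],2),"s=",((b["tcp_pos"]-o)@d).round(4),b["ft_force"].round(1))
print(bot.movel(at(-.09,.030),.02,stop_force=12)); say("hit2")
bot.movel(at(-.16,.032),.15); bot.movel(at(-.16,.19),.2)
c,im,ob=shot("wrist","pics/w2.png"); say("up"); print(ob["tcp_pos"])
print([(np.round(x["box"],1).tolist(),round(x["score"],2)) for x in bot.spot_in("drawer_pull","wrist")[:2]])
import pickle; pickle.dump(c,open("v2.pkl","wb"))
cv2.imwrite("pics/z2.png",cv2.resize(im[120:320,200:440,::-1],None,fx=3,fy=3,interpolation=cv2.INTER_CUBIC))
E
```

```text
True
hit2 9.4 s= -0.1268 [ 0.1  0.1 -0.1]
up 10.76 s= -0.1607 [ 0.3  0.  -0.6]
[0.45272338 0.09493817 0.18906481]
[]
```

View pics/z2.png

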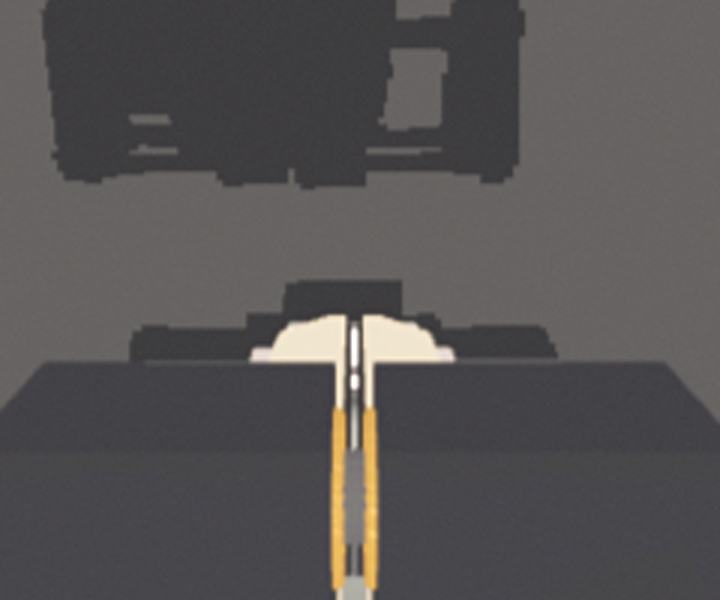

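```bash
python3 - <<'E'
from h import *
t=cam("top");s=cam("scene")
B=lambda u,v:(130+u/2.16,130+v/2.16)
A=lambda u,v:(160+u/2,60+v/2)
print("bottle",ray(t,B(705,147),.11).round(3),ray(s,A(77,520),.09).round(3),ray(s,A(85,565),.0).round(3))
print("mortar top/pestle tip",ray(t,B(658,67),.06).round(3),ray(t,B(695,103),.09).round(3),ray(s,A(192,565),.05).round(3))
bot.let_go()
q=down(.118); d=np.array([np.cos(.118),np.sin(.118),0])
bot.reach(np.array([.634,-.311,.17])+d*.055,q)
c,im,o=shot("wrist","pics/w3.png"); print(o["t"],o["tcp_pos"].round(4))
for l in ("tile","tile_square","tile_round","reagent"): 
  for x in bot.spot_in(l,"wrist")[:2]: print(l,np.round(x["box"],1),round(x["score"],2),ray(c,x["box"][:2],.036).round(4))
import pickle; pickle.dump(c,open("v3.pkl","wb"))
cv2.imwrite("pics/z3.png",cv2.resize(im[:260,120:500,::-1],None,fx=2.1,fy=2.1,interpolation=cv2.INTER_CUBIC))
E
```

```text
bottle [ 0.574 -0.5    0.11 ] [ 0.589 -0.511  0.09 ] [ 0.594 -0.524  0.   ]
mortar top/pestle tip [ 0.708 -0.458  0.06 ] [ 0.643 -0.498  0.09 ] [ 0.702 -0.454  0.05 ]
13.9833 [ 0.6889 -0.3031  0.1706]
tile [424.  156.4  45.4  53.9] 0.84 [ 0.6389 -0.1997  0.036 ]
tile [419.9  32.4  69.5  60.2] 0.79 [ 0.5273 -0.2269  0.036 ]
tile_square [316.4  63.4  43.6  47.3] 0.68 [ 0.5649 -0.3188  0.036 ]
tile_round [313.2   4.2  29.8   3.5] 0.56 [ 0.516  -0.3274  0.036 ]
reagent [ 84.6  49.9 168.   99.8] 0.82 [ 0.5789 -0.5359  0.036 ]
```

View pics/z3.png

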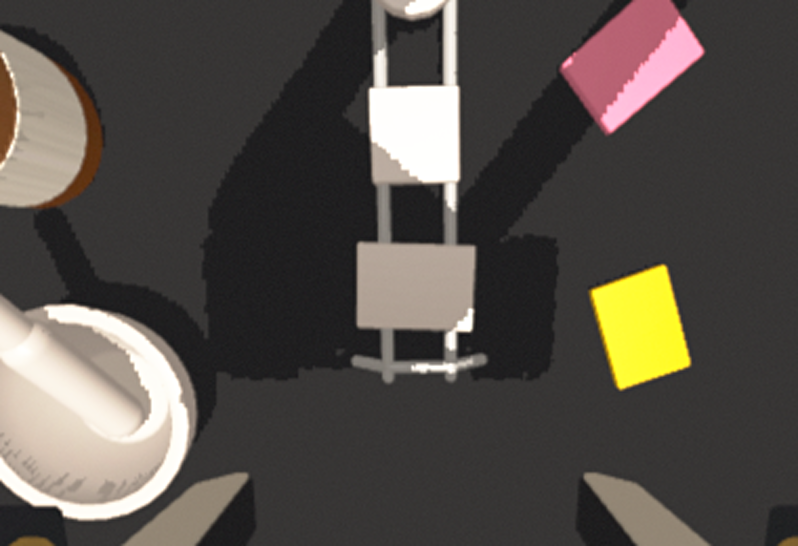

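```bash
python3 - <<'E'
from h import *
import pickle
c=pickle.load(open("v3.pkl","rb"))
Z=lambda u,v:(120+u/2.1,v/2.1)
P=np.array([ray(c,Z(*k),.036) for k in((358,243),(475,245),(472,331),(357,326))]);print(P.round(4))
print("centre",P.mean(0).round(4),"len",np.linalg.norm(P[0]-P[1]),np.linalg.norm(P[2]-P[3]),"wid",np.linalg.norm(P[1]-P[2]),np.linalg.norm(P[0]-P[3]))
e=P[1]+P[2]-P[0]-P[3];print("len dir yaw-90",np.degrees(np.arctan2(e[1],e[0]))-90)
for z,k in(.028,((380,60),(449,60),(387,340),(451,340))),: 
    Q=np.array([ray(c,Z(*j),z) for j in k]);print(Q.round(4)); m=Q[2:].mean(0)-Q[:2].mean(0);print("rack yaw",np.degrees(np.arctan2(m[1],m[0])))
print(P.mean(0),"rack centre y at tile",Q[2:].mean(0))
E
```

```text
[[ 0.6152 -0.3386  0.036 ]
 [ 0.6096 -0.2839  0.036 ]
 [ 0.6496 -0.2797  0.036 ]
 [ 0.6538 -0.3354  0.036 ]]
centre [ 0.6321 -0.3094  0.036 ] len 0.054962636512762425 0.055858551868783676 wid 0.040238186879497054 0.038756099687711876
len dir yaw-90 5.065549489033785
[[ 0.5348 -0.3371  0.028 ]
 [ 0.5312 -0.3062  0.028 ]
 [ 0.6599 -0.3204  0.028 ]
 [ 0.6561 -0.2886  0.028 ]]
rack yaw 7.788209610531695
[ 0.63207395 -0.30937637  0.036     ] rack centre y at tile [ 0.65796436 -0.30454306  0.028     ]
```

```bash
python3 - <<'E'
from h import *
import pickle
q=down(np.radians(6)); T=np.array([.632,-.3092,0])
bot.movel(T+[0,0,.10],.2,ori=q); bot.movel(T+[0,0,.015],.12)
o=bot.get_obs();print(o["t"],o["tcp_pos"].round(4),o["ft_force"].round(1))
bot.close(); o=bot.get_obs();print(o["t"],o["tcp_pos"].round(4),o["ft_force"].round(1),"w mm",o["width"]*93)
bot.movel(T+[0,0,.13],.15)
c,im,o=shot("wrist","pics/w4.png");print(o["t"],o["tcp_pos"].round(4),o["ft_force"].round(2),"w mm",o["width"]*93)
pickle.dump(c,open("v4.pkl","wb"))
cv2.imwrite("pics/z4.png",cv2.resize(im[150:330,200:440,::-1],None,fx=3.3,fy=3.3,interpolation=cv2.INTER_CUBIC))
print([(np.round(x["box"],1).tolist(),round(x["score"],2)) for x in bot.spot_in("tile","wrist")[:3]])
E
```

```text
15.6917 [ 0.6328 -0.3096  0.0159] [-0.2 -0.3  0.7]
16.375 [ 0.632  -0.3093  0.0152] [-1.  -0.1  1.2] w mm 55.46686607992119
17.2917 [ 0.6313 -0.3087  0.1288] [ 0.56  0.04 -1.31] w mm 55.67900739944052
[([424.5, 80.1, 76.8, 70.4], 0.87), ([317.8, 244.3, 108.0, 55.4], 0.85), ([431.6, 213.5, 53.0, 54.0], 0.73)]
```

View pics/z4.png

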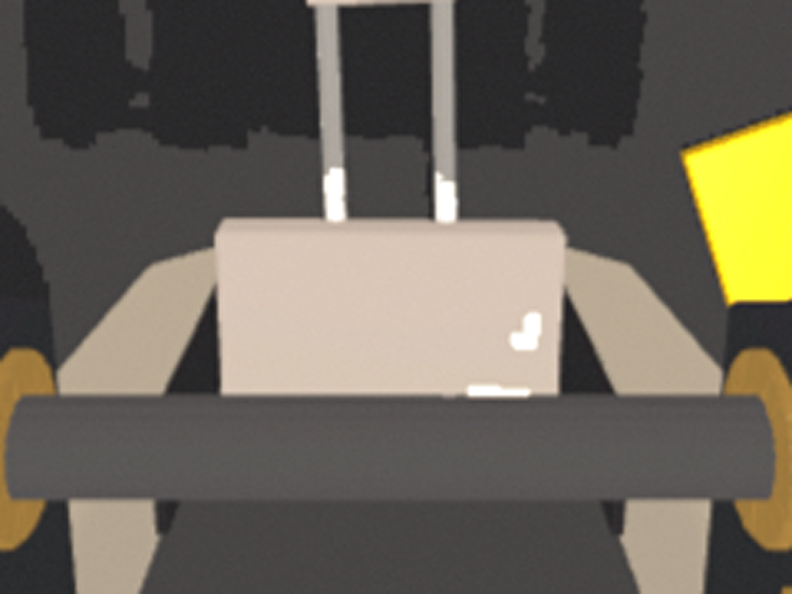

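```bash
python3 - <<'E'
from h import *
m=bot.camera_model("wrist");T=np.array(m["tool_from_camera"]);K=m["K"]
def tool(u,v,z):
    d=T[:3,:3]@(np.linalg.solve(K,[200+u/3.3,150+v/3.3,1])*[1,-1,-1]);p=T[:3,3];return (p+d*(z-p[2])/d[2]).round(4)
print("top edge",tool(219,236,-.0205),tool(563,236,-.0205),"bottom edge",tool(222,218,-.0125),tool(559,218,-.0125))
E
```

```text
top edge [-0.0263 -0.0195 -0.0205] [ 0.028  -0.0195 -0.0205] bottom edge [-0.0272 -0.02   -0.0125] [ 0.0287 -0.02   -0.0125]
```

```bash
python3 - <<'E'
from h import *
port=np.array([.596,.0897,.154])
for tilt in(60,50,40,30):
  for yaw in (90,70,110,-90):
    q=down(np.radians(yaw),np.radians(tilt)); M=R.from_quat(q).as_matrix()
    p=port-.12*M[:,2]+.07*M[:,1]; j=bot.inverse_kinematics(p,q)
    if j is not None: print(tilt,yaw,p.round(3),np.round(j,2))
print(bot.get_obs()["joints"].round(2))
E
```

```text
60 90 [0.596 0.021 0.275] [-0.63  0.56  1.39  0.82  1.86  2.47]
60 70 [0.572 0.025 0.275] [-0.74  0.36  1.73  0.93  1.61  2.5 ]
60 110 [0.62  0.025 0.275] [-0.5   0.76  1.03  0.74  2.13  2.43]
60 -90 [0.596 0.159 0.275] [ 0.53  0.73  1.09 -0.9   1.88  0.5 ]
50 90 [0.596 0.043 0.285] [-0.55  0.47  1.39  0.73  1.78  2.56]
50 70 [0.58  0.046 0.285] [-0.63  0.28  1.68  0.83  1.53  2.67]
50 110 [0.612 0.046 0.285] [-0.45  0.65  1.08  0.64  2.02  2.44]
50 -90 [0.596 0.137 0.285] [ 0.46  0.62  1.13 -0.78  1.79  0.44]
40 90 [0.596 0.066 0.291] [-0.46  0.39  1.38  0.62  1.7   2.66]
40 70 [0.588 0.068 0.291] [-0.51  0.23  1.6   0.69  1.47  2.85]
40 110 [0.604 0.068 0.291] [-0.38  0.54  1.14  0.54  1.92  2.48]
40 -90 [0.596 0.113 0.291] [ 0.37  0.52  1.17 -0.65  1.71  0.37]
30 90 [0.596 0.09  0.293] [-0.34  0.34  1.36  0.49  1.62  2.78]
30 70 [0.596 0.09  0.293] [-0.36  0.22  1.52  0.53  1.43  3.05]
30 110 [0.596 0.09  0.293] [-0.29  0.45  1.19  0.42  1.81  2.54]
30 -90 [0.596 0.089 0.293] [ 0.26  0.44  1.22 -0.51  1.63  0.27]
[-0.61  0.59  1.24  0.    1.31 -2.29]
```

```bash
python3 - <<'E'
from h import *
import pickle
port=np.array([.596,.0897,.154])
q=down(np.radians(-90),np.radians(60)); M=R.from_quat(q).as_matrix(); p=port-.12*M[:,2]+.07*M[:,1]
a=bot.get_obs()["tcp_pos"]; bot.movel([a[0],a[1],.30],.25); bot.reach(p,q); bot.sleep(.2)
c,im,o=shot("wrist","pics/w5.png");print(o["t"],o["tcp_pos"].round(4),p.round(4),o["ft_force"].round(2),"w mm",o["width"]*93)
pickle.dump(c,open("v5.pkl","wb"))
pp=proj(c,port)[0];print(pp)
u,v=np.round(pp).astype(int)
im2=im[max(v-75,0):v+75,u-100:u+100,::-1]; print("origin",u-100,max(v-75,0))
cv2.imwrite("pics/z5.png",cv2.resize(im2,None,fx=4,fy=4,interpolation=cv2.INTER_CUBIC)[:600])
E
```

```text
20.7917 [0.5962 0.1579 0.2748] [0.596  0.1586 0.2746] [-0.63 -0.19  0.57] w mm 55.68793453019118
[318.98160923 121.99435612]
origin 219 47
```

View pics/z5.png

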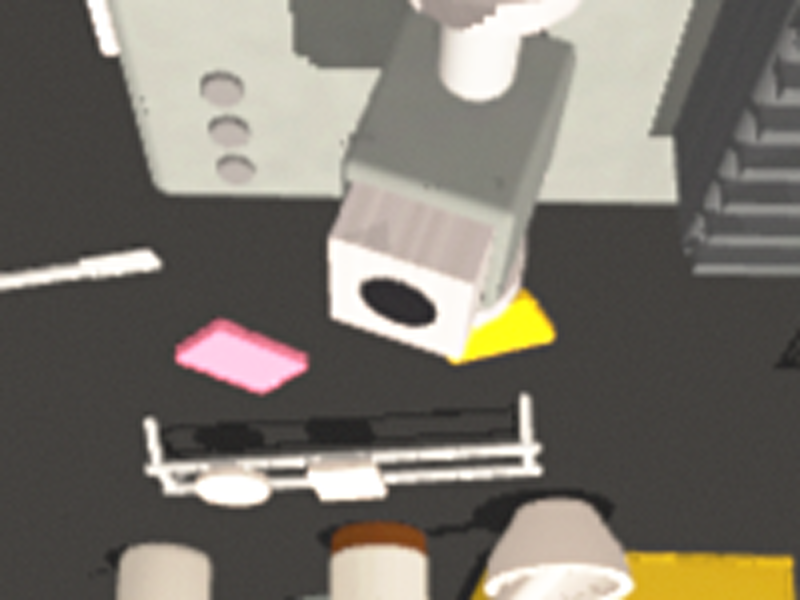

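```bash
cat > fit2.py <<'E'
from fit import *
c5=pickle.load(open("v5.pkl","rb"))
g=cv2.cvtColor(cv2.imread("pics/w5.png"),cv2.COLOR_BGR2GRAY)
z=lambda u,v:(219+u/4,47+v/4)
i=np.array([z(330,236),z(485,290),z(463,360),z(331,318)],np.float32)
s5=cv2.cornerSubPix(g,i.copy().reshape(-1,1,2),(4,4),(-1,-1),(3,50,.01)).reshape(-1,2); print("subpix shift",(s5-i).round(1).tolist())
bw=((g[107:137,304:334]<90)*255).astype(np.uint8)
cn=max(cv2.findContours(bw,0,1)[0],key=cv2.contourArea); e=cv2.fitEllipse(cn); print("ellipse",e)
ec=np.array(e[0])+[304,107]
pred=lambda p,cc:proj(cc,pts(p)[[9,10,11,8,12]])
W=np.ones((13,2)); W[4:6,0]=0; W[8:]=2
for name,obs in(("hand",i),("subpix",s5)):
    ob=np.vstack([obs,ec])
    def r(p):
        c0=(c[0],0,c[2]+c[3]@p[5:8],c[3]); c1=(c5[0],0,c5[2]+c5[3]@p[5:8],c5[3])
        return np.r_[((proj(c0,pts(p[:5]))-uv)*W).ravel(),((pred(p[:5],c1)-ob)*2).ravel(),p[5:8]/.002*.7]
    s=least_squares(r,[.61,.09,-.03,.35,-.14,0,0,0],loss="soft_l1"); p=s.x
    print(name,p.round(4),"theta",np.degrees(p[3]).round(2),"port",pts(p[:5])[-1].round(4)); f=s.fun
    c1=(c5[0],0,c5[2]+c5[3]@p[5:8],c5[3]);print((pred(p[:5],c1)-ob).round(1).tolist())
    for th in(17,19,21,23):
        k=least_squares(lambda v:r(np.r_[v[:3],np.radians(th),v[3:]]),np.delete(p,3),loss="soft_l1");print(th,k.cost.round(1),end=" ")
    print()
np.save("p.npy",p)
E
python3 fit2.py
```

```text
subpix shift [[-1.0, 0.10000000149011612], [0.0, 0.0], [-2.4000000953674316, 0.6000000238418579], [-0.5, -0.699999988079071]]
ellipse ((14.094027519226074, 15.109358787536621), (8.168943405151367, 18.318796157836914), 113.1511459350586)
hand [ 0.6127  0.089  -0.038   0.3329 -0.1476 -0.     -0.      0.0018] theta 19.08 port [0.5958 0.0896 0.1541]
[[0.1, 0.8], [-2.7, -1.0], [-0.6, -0.2], [0.4, -0.3], [0.7, 0.5]]
17 17.5 19 13.6 21 17.1 23 26.8 
subpix [ 6.129e-01  8.950e-02 -3.890e-02  3.427e-01 -1.481e-01  5.000e-04
  1.000e-04  2.300e-03] theta 19.63 port [0.5954 0.0902 0.154 ]
[[0.2, 0.4], [-3.7, -0.9], [0.8, -0.8], [0.1, 0.2], [-0.3, 0.4]]
17 21.3 19 15.7 21 17.0 23 25.0
```

```bash
cat > g.py <<'E'
from h import *
w,th=-0.0385,np.radians(19.4); q=down(w,th); M=R.from_quat(q).as_matrix(); port=np.array([.5957,.0899,.1540])
T0=port-M@np.array([.0004,.0003,-.0125])   # TCP with the tile on the port
def say(t):
    b=bot.get_obs(); F=M.T@b["ft_force"]; e=M.T@(b["tcp_pos"]-T0)*1e3
    print(t,round(b["t"],2),"dev mm",e.round(2),"F tool",F.round(2),"M",(M.T@b["moment"]).round(3),"rot err deg",np.degrees((R.from_quat(q).inv()*R.from_quat(b["tool_rot"])).as_rotvec()).round(2)); return F,e
E
python3 - <<'E'
from g import *
bot.reach(T0-M[:,2]*.11,q); bot.movel(T0-M[:,2]*.025,.12); bot.sleep(.2); say("standoff")
print(bot.movel(T0+M[:,2]*.008,.012,stop_force=3)); say("contact"); bot.sleep(.3); say("")
E
```

```text
standoff 23.69 dev mm [  0.04   0.7  -25.86] F tool [-0.82  0.1   0.13] M [0.022 0.039 0.016] rot err deg [-0.1  0.  -0. ]
True
contact 25.6 dev mm [-0.    0.    0.68] F tool [-0.41 -0.22 -4.39] M [-0.009  0.091  0.079] rot err deg [ 0. -0.  0.]
 25.9 dev mm [0.   0.03 0.68] F tool [-0.92  0.44 -5.44] M [-0.05   0.083  0.03 ] rot err deg [-0.01 -0.   -0.  ]
```

```bash
cat >> g.py <<'E'
def avg(n=15):
    F=[];m=[]
    for _ in range(n):
        bot.sleep(.04); b=bot.get_obs(); F.append(M.T@b["ft_force"]); m.append(M.T@b["moment"])
    F,m=np.mean(F,0),np.mean(m,0); print("avg F",F.round(2),"M",m.round(4),"CoP mm (if ref at TCP) x",(-m[1]/F[2]*1e3).round(1),"y",(m[0]/F[2]*1e3).round(1)); return F,m
E
python3 - <<'E'
from g import *
avg(); 
o=bot.get_obs(); p=o["tcp_pos"]
bot.movel(p+M[:,2]*.0008,.01); bot.sleep(.2); F,e=say("pressed"); avg(); print("w",bot.get_obs()["width"]*93)
c,im,o=shot("wrist","pics/w6.png")
t=bot.read_camera("top"); s=bot.read_camera("scene")
a=cv2.resize(im[150:330,200:440,::-1],(400,300),interpolation=cv2.INTER_CUBIC)
b=cv2.resize(s[100:220,310:470,::-1],(400,300),interpolation=cv2.INTER_CUBIC)
d=cv2.resize(t[140:260,180:340,::-1],(400,300),interpolation=cv2.INTER_CUBIC)
e=cv2.resize(t[140:260,340:500,::-1],(400,300),interpolation=cv2.INTER_CUBIC)
cv2.imwrite("pics/z6.png",np.vstack([np.hstack([a,b]),np.hstack([d,e])]))
E
```

```text
avg F [-0.31  0.43 -5.8 ] M [-0.0849  0.0675  0.018 ] CoP mm (if ref at TCP) x 11.6 y 14.6
pressed 26.99 dev mm [0.   0.01 0.73] F tool [ -0.37  -2.24 -10.4 ] M [ 0.403 -0.003  0.019] rot err deg [ 0.12 -0.01 -0.01]
avg F [-0.73 -2.44 -9.35] M [ 0.4179 -0.0076  0.039 ] CoP mm (if ref at TCP) x -0.8 y -44.7
w 55.68869170300755
```

View pics/z6.png

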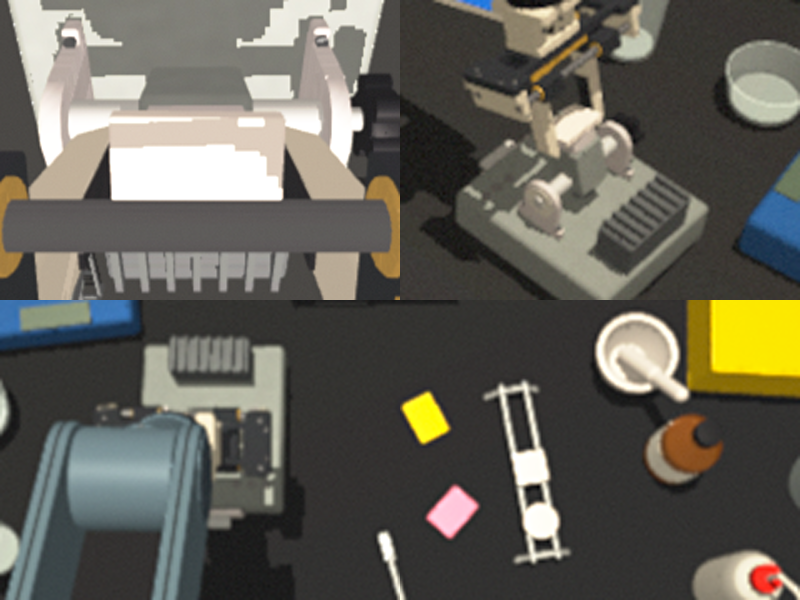

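```bash
python3 - <<'E'
from g import *
for n in ("w4","w6"):
    g=cv2.imread(f"pics/{n}.png").astype(float).mean(2); print(n,[(r,int(g[r,275:300].mean()),int(g[r,340:360].mean())) for r in range(210,232)])
def go(dt,dz):
    M2=R.from_quat(down(w,th+np.radians(dt))).as_matrix()
    bot.movel(port+M[:,2]*dz-M2@np.array([.0004,.0003,-.0125]),.01,ori=down(w,th+np.radians(dt))); bot.sleep(.25); print("tilt",dt,end=" "); say(""); return avg(12)
A=[go(t,.0012) for t in(0,-1,0,1,0)]
F=np.array([a[0] for a in A]);m=np.array([a[1] for a in A])
E
```

```text
w4 [(210, 81, 69), (211, 81, 69), (212, 80, 70), (213, 80, 69), (214, 78, 68), (215, 87, 71), (216, 154, 111), (217, 180, 162), (218, 180, 180), (219, 183, 181), (220, 191, 187), (221, 197, 195), (222, 199, 198), (223, 199, 199), (224, 199, 200), (225, 199, 199), (226, 199, 199), (227, 199, 199), (228, 199, 199), (229, 199, 199), (230, 199, 199), (231, 199, 199)]
w6 [(210, 138, 139), (211, 136, 141), (212, 138, 145), (213, 147, 157), (214, 155, 167), (215, 159, 174), (216, 176, 181), (217, 185, 185), (218, 186, 185), (219, 200, 188), (220, 238, 215), (221, 254, 241), (222, 251, 245), (223, 236, 246), (224, 210, 246), (225, 205, 244), (226, 205, 213), (227, 206, 204), (228, 206, 206), (229, 205, 206), (230, 206, 206), (231, 205, 206)]
tilt 0  28.27 dev mm [-0.01  0.01  0.71] F tool [ 0.17 -1.28 -8.08] M [0.291 0.046 0.046] rot err deg [-0.01 -0.   -0.  ]
avg F [-0.7  -2.03 -8.08] M [0.3226 0.0179 0.0256] CoP mm (if ref at TCP) x 2.2 y -39.9
tilt -1  29.27 dev mm [ 0.   -0.19  0.65] F tool [ 0.02 -2.27 -8.13] M [ 0.33   0.049 -0.005] rot err deg [ 0.99 -0.   -0.01]
avg F [-0.7  -2.09 -8.16] M [ 0.27   -0.0004  0.0237] CoP mm (if ref at TCP) x -0.0 y -33.1
tilt 0  30.27 dev mm [-0.02  0.15  0.71] F tool [-0.57 -1.18 -7.4 ] M [0.259 0.029 0.011] rot err deg [-0.03 -0.   -0.01]
avg F [-0.59 -1.49 -7.4 ] M [0.2648 0.0088 0.0288] CoP mm (if ref at TCP) x 1.2 y -35.8
tilt 1  31.27 dev mm [-0.02  0.47  0.7 ] F tool [-0.15 -0.9  -8.07] M [ 0.234  0.03  -0.005] rot err deg [-1.03 -0.   -0.01]
avg F [-0.45 -1.34 -7.27] M [ 0.3154 -0.0025  0.0236] CoP mm (if ref at TCP) x -0.3 y -43.4
tilt 0  32.27 dev mm [-0.06  0.39  0.72] F tool [-0.77 -1.32 -7.61] M [ 0.246 -0.058  0.054] rot err deg [-0.06 -0.01 -0.01]
avg F [-0.77 -1.14 -7.39] M [ 0.1994 -0.0032  0.0338] CoP mm (if ref at TCP) x -0.4 y -27.0
```

```bash
python3 - <<'E'
from g import *
for u,v in((222,526),(222,522)): print("pull front",ray(cam("top"),(180+u/2.5,140+(v-300)/2.5),.044).round(4),"open pull was", (.613-.1478))
bot.sleep(.3); say("final"); avg(8); print("w",bot.get_obs()["width"]*93)
bot.close_job()
E
```

```text
pull front [0.4965 0.0769 0.044 ] open pull was 0.4652
pull front [0.5016 0.0769 0.044 ] open pull was 0.4652
final 33.07 dev mm [-0.04  0.38  0.71] F tool [-0.73 -1.11 -7.86] M [ 0.179 -0.022  0.028] rot err deg [-0.06 -0.01 -0.01]
avg F [-0.97 -1.09 -7.41] M [0.1775 0.0166 0.0067] CoP mm (if ref at TCP) x 2.2 y -24.0
w 55.80736427113891
the job is handed in; nothing more can be done
```

The drawer is shut and the oblong white tile is held flush on the port, still gripped and pressed. I handed the job in at about 33 s of the 61 s allowed.

- **Drawer:** I pushed it until it met its stop. A second, firmer push (12 N) ended within 0.2 mm of the first. The later top view puts the pull's front 31–36 mm further back than before, though that was read coarsely from the picture.
- **Tile on port:** I measured the face slope at about 19.4° from two wrist views. Contact came within 0.7 mm of where the fit predicted.
- **Flushness:** Rocking the tool ±1° moved the centre of pressure about 10 mm either way, and about evenly. That puts the held angle close to flush. It depends on the lever arm to the force sensor, which I estimated from the data.
- **Final hold:** The tile is pressed at a steady 7.4 N or so, with about 1.5 N sideways force. The grip is unchanged at about 56 mm. The contact depth stayed the same through the rocking, so the head did not appear to move.
- **Other items:** In the last views the square and round tiles and the amber bottle were where they started. The arm partly hid the beaker, so I could not check it fully, but nothing passed near it.

**Less certain:**
- Centring over the port rests on the camera calibration, good to about 2 mm, and was not checked separately. The tool sits 0.4 mm off its target along the slope.
- One of the frame corners I marked by hand in the side view disagreed with the slope fit by about 3 pixels. I relied on the other points.

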